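Push the full tea tube through the rack and take out the empty

TASK

Lay the full tea tube from the table on the loading end of the rack lane that holds the empty, uncapped tube, and push it in through the holes until the empty has been driven out of the far side up against the end stop. Then take the empty off the rack and set it down (don't drop it) lying in the white wash tray, leaving the full tube in the rack and everything else on the table where it was.

Things in the scene. Friction and masses are not known exactly. Their poses are not given: they have to be found in the camera images.
- rack: Fixed low wooden tea-tube rack, 216 (x) x 352 (y) x 58 mm high; origin under its middle on the table, z up. Three lanes run along y at x = -74, 0, +74 mm, through two upright boards 12 mm thick, centred at y = +50 and -50 mm, with a 44 mm round hole for each lane. A full tube is home when centred between the boards (y = 0), where it stops once the empty ahead of it meets the end stop.
- rack_load (a point): Point over the rack's middle lane at x = 0, y = +120, z = 30 mm in the rack's frame, axes as the rack: the loading end. In each lane a tube lies on two 8 mm steel rods (13 mm either side of the lane's middle, 12 mm above the table, y = -162 to +182), its axis 30 mm above the table. Loading end: the open rods from y = 56 to 182. A 6 mm base board lies under the rods.
- rack_stop (a point): Point on the face of the rack's upright end stop (44 mm high, 12 mm thick, across all lanes) at x = 0, y = -160, z = 30 mm in the rack's frame, axes as the rack. The open rods between it and the nearer board (y = -56) are the exit end.
- new_tube: The full glass tea tube to load, lying on the table beyond the rack's loading end: 36 mm diameter, 120 mm long. Steel cap (26 mm long, same diameter) on its +y end, dark tea inside. Origin on its axis at mid-length; y runs along the axis. 160 g.
- empty_tube: The empty glass tube, without cap or tea, 36 mm diameter, 100 mm long, lying in one of the three lanes between the boards. Origin on its axis at mid-length; y runs along the axis; its open mouth is at +y. 100 g.
- tube_a: A full tube, 36 mm diameter, 120 mm long, in another lane; it stays there. Steel cap (26 mm long, same diameter) on its +y end, dark tea inside. Origin on its axis at mid-length; y runs along the axis. 160 g.
- tube_b: A full tube, 36 mm diameter, 120 mm long, in the remaining lane; it stays there. Steel cap (26 mm long, same diameter) on its +y end, dark tea inside. Origin on its axis at mid-length; y runs along the axis. 160 g.
- tray: Fixed white plastic wash tray, 170 (x) x 130 (y) mm outside, 22 mm high, walls and floor 5 mm; origin under its middle. Two 8 mm ribs run along its x axis, centred 13 mm either side of the middle and 9 mm above the table; a tube lying along x on them has its axis 27 mm above the table.
- creamer: White ceramic creamer, 72 mm wide, 85 mm high, handle at +y; origin under its middle. Bystander.
- teaspoon: Steel teaspoon 140 mm long, lying along its x. Bystander.
- egg_cup: Yellow silicone egg cup, 52 mm wide, 58 mm high; origin under its middle. Bystander.
- shaker: Glass sugar shaker with steel top, 66 mm wide, 139 mm high; origin under its middle. Bystander.
- coasters: Stack of black round coasters, 94 mm wide, 25 mm high; origin under its middle. Bystander.
- mug: White mug, 80 mm wide, 90 mm high, handle at +y; origin under its middle. Bystander.
Things that resemble listed ones, but are neither listed nor needed, are in the scene too. What is shaped like the new_tube but green is not meant. What is shaped like the empty_tube but purple is not meant.

How it is judged:
By the outcome, as a careful person would: the job done as asked, in the order asked, and still so for the second after the job is handed in, with the robot touching nothing.
It also fails if it takes over 67 s, if anything falls off the work surface, if the arm or the gripper's body presses on something with over 40 N, if the wrist force passes 120 N, or if a joint passes its speed limit or range.

ROBOT

A 6-joint arm with a two-finger parallel gripper is mounted at the origin on the work surface. World frame = base frame: x ahead of the robot, y to its left, z up, the work surface at z = 0. Lengths are in mm, angles in rad, forces in N, time in s.
With the tool pointing down it reaches from about 325 to 900 mm from the base axis. Payload 6.1 kg.
Tool frame: the origin (TCP) lies at the very end of the fingers, on their centre line; the grasp point (between the pads) lies 19 mm behind it; x points along the fingers, y is the direction in which the jaws open and shut, and the axes are right-handed (so a half turn about x gives the same grasp; the last joint's range is limited). The gripper opens to 87 mm and grips with 3 to 60 N. Pads are 19 mm wide; open, the fingers measure 117 mm over their backs; the gripper's body (75 mm by 190 mm) begins 51 mm behind the grasp point.
Start: joints at [-1.369, 0.22, 1.526, -0, 1.395, -0.126], TCP at [201.218, -591.715, 222.538] pointing down, gripper open.
Joint ranges: [-2.98, 2.98], [-0.91, 2.08], [0.09, 2.57], [-1.24, 4.39], [0.2, 2.65], [-2.68, 2.68]. Speed limits (rad/s): [2.57, 2.57, 3.01, 3.14, 3.14, 3.14].

INTERFACE

Orientations are given as a 3x3 rotation matrix whose columns are the frame's x, y, z axes.
In Python, from station import ctrl gives the robot as it stands. The module is installed in compiled form; this text tells all that it offers.
- The arm moves only by the shell command python3 -m handwheel 'ROWS' [FORCE]. ROWS is a JSON object of lists of equal length, an entry for each row: "delta_rot": the turn, a rotation vector about the tool's x, y, z in degrees, a list of three; "xyz": the shift along the tool's x, y, z in cm, a list of three; "fingers": the finger opening in cm, from 0 to 8.7. A call has 1 to 12 rows; each row shifts and turns the commanded pose from where the row before left it, along the tool's axes as they then stand; what a row does not reach is not made up. A row lasts 1/12 s, in which the tool goes at most 41.7 mm and 7.16 degrees, less where a joint would pass 70% of its speed; a pose out of reach is approached as far as the arm can. A call is refused whole if a number of a shift passes 4.17 or a number of a turn 7.16, either way. A call with a gripper value outside its range is refused whole. The fingers move at their own pace and stop on an object; FORCE is the grip in N (left out, the last holds). Time passes only in rows, so rows that do not move let the fingers close. It gives the time, the measured TCP pose, the force and the opening at its end, in the units of the state.
- ctrl.get_obs(): the state, without advancing time (a new reading comes with each control period).
- ctrl.capture(name): name is "scene" or "top" or "wrist"; returns (picture, depth): 420x560x3 uint8, blue, green, red; 420x560 float32, mm along the optical axis (not along the pixel's ray), 0 where there is no reading.
- ctrl.get_calibration(name): a dict with "fx", "fy", "cx", "cy" (pixels), "k1" (the pictures are not rectified: a ray, as slopes to the right and down, at radius r is drawn at 1 + k1 r^2 times it, then the intrinsics apply), "eye" and "orientation" of the camera in the world. Camera axes: x right, y down, z forward; pixel columns grow to the right and rows downward; lengths in mm; the calibration is good to about 2 mm. A picture is of the moment at which its call begins: read the wrist's pose just before it. get_calibration takes no time and is no camera call; for the wrist camera it gives the pose at the moment of the call.
- ctrl.close_job(): hands the job in, once; it reports no verdict.
The state is a dict: "time_s": time; "joint_pos": joint angles; "joint_vel": joint speeds; "effort": joint torques, N m; "position": TCP position; "eef_rot": TCP orientation; "ft_force": force on the tool from outside, world axes, zero at the start; "ft_torque": the same for the moment, N m; "gripper_width": finger opening in mm.
Only numpy, scipy, OpenCV 4.12 (cv2) and the standard library are available. Lean on these libraries where they do the work, as an engineer would, in place of code of your own. Each camera call takes 0.05 s, during which the arm holds its last target.

## Working session

There is one attempt and no reset: what is moved stays moved. The work goes in short steps, Python scripts to look and compute and a shell command to move; the robot and the scene stay as the last step left them, time stands still between calls to the robot, and variables do not carry over. Pictures are saved under pics/ and viewed, and the job is handed in when it is done.

```bash
mkdir -p pics; cat > h.py <<'E'
import numpy as np, cv2
from station import ctrl
def shot(n,tag):
    c=ctrl.get_calibration(n); im,d=ctrl.capture(n)
    cv2.imwrite(f'pics/{tag}.png',im); np.savez(f'pics/{tag}.npz',im=im,d=d,**{k:np.array(v) for k,v in c.items()})
    return im,d,c
def load(tag):
    z=np.load(f'pics/{tag}.npz'); return z['im'],z['d'],{k:z[k] for k in z.files if k not in('im','d')}
def rays(c,uv):
    uv=np.atleast_2d(np.array(uv,float)); K=np.array([[c['fx'],0,c['cx']],[0,c['fy'],c['cy']],[0,0,1.]])
    u=cv2.undistortPoints(uv.reshape(-1,1,2),K,np.array([float(c['k1']),0,0,0,0])).reshape(-1,2)
    return np.c_[u,np.ones(len(u))]
def plane(c,uv,z):
    R=np.array(c['orientation']);e=np.array(c['eye']);r=rays(c,uv)@R.T
    return e+r*((z-e[2])/r[:,2])[:,None]
def deep(c,d,uv):
    R=np.array(c['orientation']);e=np.array(c['eye']);r=rays(c,uv)
    uv=np.atleast_2d(uv).astype(int); return e+(r*d[uv[:,1],uv[:,0]][:,None])@R.T
E
python3 - <<'E'
from h import *
for n in("scene","top","wrist"):
    im,d,c=shot(n,n+'0'); print(n,c)
print(ctrl.get_obs())
E
```

```text
scene {'fx': 408.4538277697265, 'fy': 408.4538277697265, 'cx': 271.1810268323384, 'cy': 210.18603215707248, 'k1': -0.10639994743684514, 'eye': array([1088.89623363,  449.07678031,  571.30428816]), 'orientation': array([[-0.61469532,  0.47740265, -0.62788245],
       [ 0.78871501,  0.36309263, -0.49607699],
       [-0.00884897, -0.80015652, -0.59972597]])}
top {'fx': 506.7608051309516, 'fy': 506.7608051309516, 'cx': 282.4958156164389, 'cy': 208.423319084201, 'k1': -0.07168176176518465, 'eye': array([ 357.92728944,    3.21261163, 1178.57540628]), 'orientation': array([[ 0.02153233, -0.98310486,  0.18177238],
       [-0.99976689, -0.02146219,  0.0023531 ],
       [ 0.00158789, -0.18178068, -0.98333782]])}
wrist {'fx': 292.99055311765716, 'fy': 292.99055311765716, 'cx': 280.4985628824417, 'cy': 209.9266982454002, 'k1': -0.012687139643367961, 'eye': array([ 276.96444899, -566.86839261,  384.38686173]), 'orientation': array([[ 0.32157765, -0.90688424, -0.27230276],
       [-0.94688169, -0.30850794, -0.09076295],
       [-0.00169608,  0.28702583, -0.95792134]])}
{'time_s': 0.15, 'joint_pos': array([-1.36909415e+00,  2.21085863e-01,  1.52734509e+00, -7.13782447e-06,
        1.39470862e+00, -1.26101630e-01]), 'joint_vel': array([ 0.00071908, -0.00223309, -0.00113706,  0.00120705,  0.00041147,
       -0.00192416]), 'effort': array([-3.55166026e-05, -4.95193183e+01, -3.87882721e+01,  6.98083313e-02,
        5.31594444e-02, -9.29810290e-05]), 'position': array([ 201.12351093, -591.245584  ,  221.66493096]), 'eef_rot': array([[-3.16791339e-04,  3.21965506e-01, -9.46751347e-01],
       [ 1.51415431e-03, -9.46750155e-01, -3.21965607e-01],
       [-9.99998803e-01, -1.53552355e-03, -1.87583210e-04]]), 'ft_force': array([-1.10337014, -0.67612958,  0.90475178]), 'ft_torque': array([ 0.02733532, -0.04346008,  0.00193579]), 'gripper_width': 86.85119544323315}
```

View pics/top0.png

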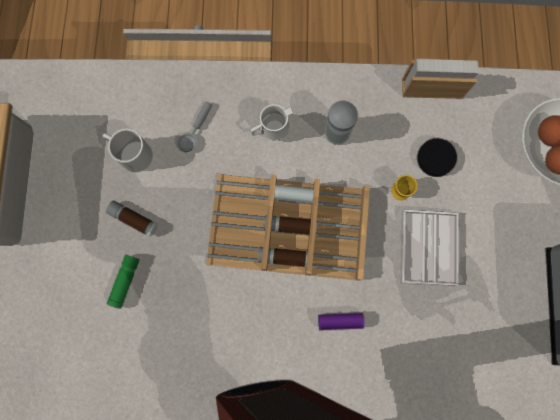

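View pics/scene0.png

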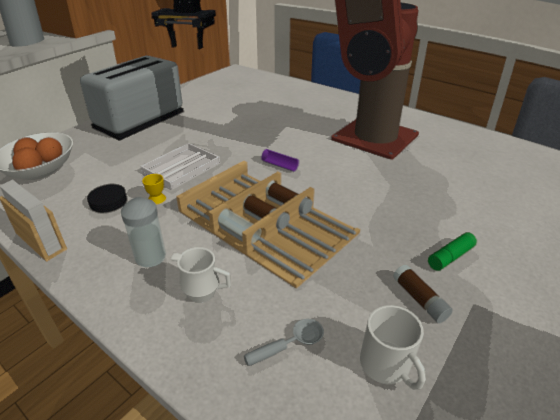

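View pics/wrist0.png

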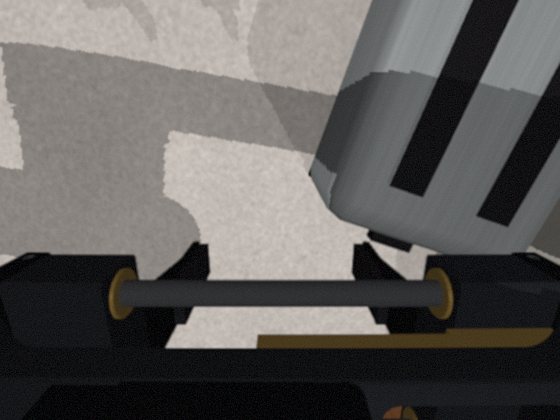

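```bash
python3 - <<'E'
from h import *
im,d,c=load('top0')
a=cv2.resize(im[190:320,95:235],None,fx=4,fy=4,interpolation=cv2.INTER_CUBIC)
b=cv2.resize(im[165:290,200:380],None,fx=4,fy=4,interpolation=cv2.INTER_CUBIC)
cv2.imwrite('pics/c1.png',a);cv2.imwrite('pics/c2.png',b)
s,_,_=load('scene0')
cv2.imwrite('pics/c3.png',cv2.resize(s[150:330,170:490],None,fx=2.5,fy=2.5,interpolation=cv2.INTER_CUBIC))
E
```

```text
(no output)
```

View pics/c1.png

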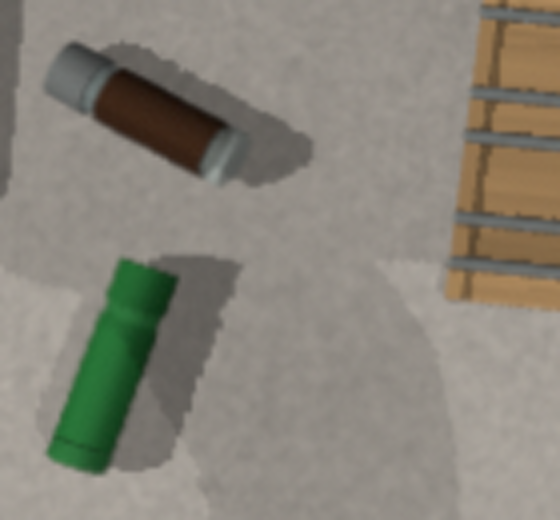

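View pics/c2.png

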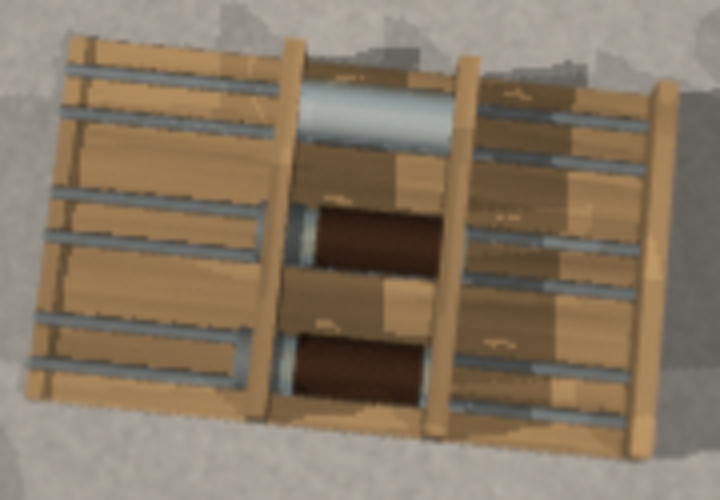

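View pics/c3.png

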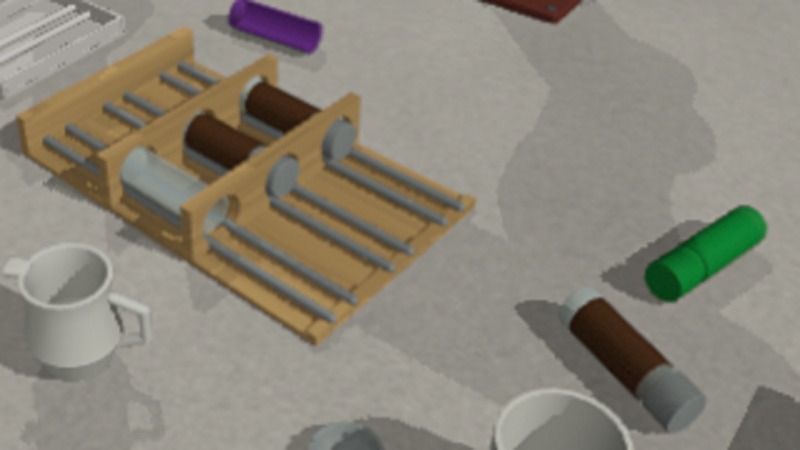

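```bash
cat > cloud.py <<'E'
from h import *
def cloud(tag):
    im,d,c=load(tag); H,W=d.shape
    v,u=np.mgrid[0:H,0:W]; P=deep(c,d,np.c_[u.ravel(),v.ravel()]).reshape(H,W,3); P[d==0]=np.nan
    return im,P
E
python3 - <<'E'
from cloud import *
im,P=cloud('top0')
Z=P[...,2]
def st(n,r):
    m=np.zeros(Z.shape,bool); m[r[1]:r[3],r[0]:r[2]]=1; return m
print('table z',np.nanmedian(Z[320:345,200:300]),np.nanstd(Z[320:345,200:300]))
b=st('',(205,165,380,290))
for lo,hi in((50,66),(38,50)):
    m=b&(Z>lo)&(Z<hi); p=P[m]
    print(lo,len(p),p.min(0),p.max(0))
    cv2.imwrite(f'pics/m{lo}.png',cv2.resize((m*255).astype(np.uint8)[160:295,200:385],None,fx=4,fy=4))
for n,r in dict(new=(100,195,165,240),green=(105,250,140,310),tray=(398,205,465,290),egg=(388,172,420,202),shaker=(322,98,362,146),creamer=(250,98,296,142),mug=(98,122,148,170),spoon=(172,98,214,154)).items():
    m=st(n,r)&(Z>9); p=P[m]; print(n,m.sum(),np.round(np.percentile(p,1,axis=0)),np.round(np.percentile(p,99,axis=0)))
E
```

```text
table z -0.13452097343451896 2.2277587135961445
50 1088 [421.80782485 -75.98029204  50.05967137] [644.63079556  50.63446613  63.73605071]
38 2166 [ 411.5128999  -192.27341767   38.00739883] [643.05876056  58.51245293  49.99461477]
new 810 [504. 299.  15.] [577. 413.  39.]
green 835 [337. 336.  16.] [452. 394.  39.]
tray 1295 [ 404. -401.    9.] [ 574. -269.   26.]
egg 404 [ 602. -297.   10.] [ 649. -252.   62.]
shaker 1094 [ 735. -152.   13.] [797. -91. 141.]
creamer 862 [737.  -7.   9.] [802.  81.  88.]
mug 1019 [658. 324.  10.] [735. 423.  92.]
spoon 371 [706. 188.   9.] [833. 263.  23.]
```

```bash
python3 - <<'E'
from cloud import *
for t in('top0','scene0'):
    im,P=cloud(t)
    cv2.imwrite(f'pics/z_{t}.png',np.clip(np.nan_to_num(P[...,2])*3,0,255).astype(np.uint8))
E
```

```text
(no output)
```

View pics/z_top0.png

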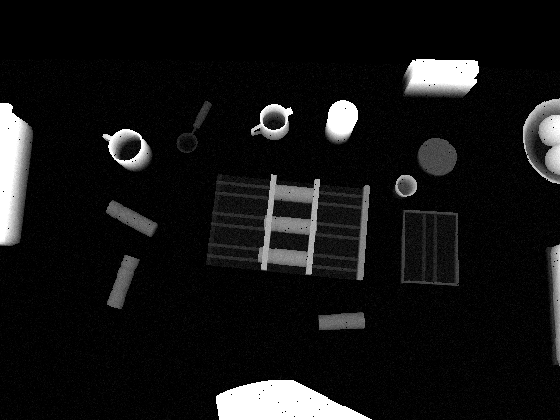

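```bash
cat > meas.py <<'E'
from cloud import *
def rect(p):
    (cx,cy),(w,h),a=cv2.minAreaRect(p[:,:2].astype(np.float32)); return np.round([cx,cy,w,h,a],1)
def comp(m):
    m=cv2.medianBlur((m*255).astype(np.uint8),3)
    n,l,s,_=cv2.connectedComponentsWithStats(m); o=np.argsort(-s[1:,4])+1
    return [l==i for i in o if s[i,4]>40]
E
python3 - <<'E'
from meas import *
im,P=cloud('top0');Z=P[...,2]
def box(r):
    m=np.zeros(Z.shape,bool); m[r[1]:r[3],r[0]:r[2]]=1; return m
B=box((200,165,385,290))
for m in comp(B&(Z>51))[:3]: print('board',rect(P[m]),P[m].mean(0))
for m in comp(B&box((350,165,385,290))&(Z>36))[:3]: print('stop',rect(P[m]),P[m].mean(0))
for m in comp(B&(Z>3))[:1]: print('rack',rect(P[m]))
for m in comp(box((100,195,165,240))&(Z>9))[:2]: print('new all',rect(P[m]))
for m in comp(box((100,195,165,240))&(Z>28))[:2]: print('new top',rect(P[m]),np.nanmedian(P[m],0))
for m in comp(box((398,205,465,290))&(Z>16))[:3]: print('tray',rect(P[m]))
for m in comp(box((405,215,457,282))&(Z>6)&(Z<14))[:4]: print('ribs',rect(P[m]),m.sum())
for r in((270,182,318,206),(270,214,320,238),(265,245,320,268)):
  for m in comp(box(r)&(Z>38)&(Z<50))[:1]: print('tube',rect(P[m]))
# rods
for m in comp(B&(Z>11)&(Z<20))[:12]: print('rod',rect(P[m]),m.sum())
E
```

```text
board [536.6  36.9  12.2 216.3  85.5] [534.1196254   37.04932306  57.5664465 ]
board [528.9 -62.6  12.2 214.9  85.5] [nan nan nan]
stop [ 519.7 -175.8   11.1  217.1   81.9] [nan nan nan]
rack [540.7  -9.  357.5 222.3  83.8]
new all [541.2 357.4 123.2  35.1  64.2]
new top [541.1 357.6 121.6  27.5  64.8] [539.72252514 355.976696    33.40213883]
tray [nan nan  0.  0.  0.]
ribs [ 488.4 -353.2   26.6  150.2   87.9] 313
ribs [ 484.5 -321.8  137.    26.4    5.2] 281
tube [606.6 -18.6  88.4  33.   85.4]
tube [532.2 -12.5  87.7  32.   85.7]
tube [458.7  -6.8  87.6  32.2  85.4]
rod [457.1 119.6 115.3  16.5  89.8] 178
rod [528.9 110.5 121.7   8.6  85. ] 176
rod [555.9 110.6 119.8  13.1  87.4] 174
rod [628.2 103.2 124.7   8.5  86.2] 173
rod [602.6 102.  123.7   8.2  85.5] 172
rod [481.9 118.  115.7   7.4  85. ] 163
rod [ 462.8 -117.2  102.3    8.8   84.5] 153
rod [ 585.3 -127.5  101.4   10.7   85.9] 145
rod [ 437.  -114.9  101.2    8.2   85.6] 144
rod [ 536.6 -123.8   98.3    7.8   85.4] 143
rod [ 510.7 -122.4   99.5    8.2   85.4] 142
rod [ 610.3 -128.7  100.2    9.7   87.7] 133
```

```bash
python3 - <<'E'
from meas import *
im,P=cloud('top0');Z=P[...,2]
def box(r):
    m=np.zeros(Z.shape,bool); m[r[1]:r[3],r[0]:r[2]]=1; return m
for z in (10,16):
  m=[k for k in comp(box((395,203,468,292))&(Z>z)&(Z<30))][0]; p=P[m];p=p[~np.isnan(p[:,0])]; print('tray',rect(p),m.sum())
for r in((408,218,427,276),(427,218,432,276),(432,218,442,276)):
  m=box(r)&(Z>6.5)&(Z<13); p=P[m]; print('rib',np.median(p,0),rect(p),len(p), np.polyfit(p[:,0],p[:,1],1))
cv2.imwrite('pics/c4.png',cv2.resize(im[195:300,385:475],None,fx=6,fy=5))
E
python3 -m handwheel '{"delta_rot":[[0,0,0],[0,0,0],[0,0,0],[0,0,0],[0,0,0],[0,0,0],[0,0,0],[0,0,0],[0,0,0],[0,0,0],[0,0,0],[0,0,0]],"xyz":[[0,-2.82,-2.24],[0,-2.82,-2.24],[0,-2.82,-2.24],[0,-2.82,-2.24],[0,-2.82,-2.24],[0,-2.82,-2.24],[0,-2.82,-2.24],[0,-2.82,-2.24],[0,-2.82,-2.24],[0,-2.82,-2.24],[0,-2.82,-2.24],[0,-2.82,-2.24]],"fingers":[8.7,8.7,8.7,8.7,8.7,8.7,8.7,8.7,8.7,8.7,8.7,8.7]}'
```

```text
tray [ 489.4 -336.4  132.   170.2   88.1] 1134
tray [ 489.4 -336.4  132.   170.2   88. ] 616
rib [ 496.49135279 -317.28141145    8.35617346] [ 491.1 -309.1   43.5  134.1   88.7] 337 [ 1.15304740e-02 -3.18261671e+02]
rib [ 492.57776987 -336.80021025    7.4544843 ] [ 490.9 -337.5   10.3  131.7   88.4] 77 [-4.22947267e-02 -3.16474414e+02]
rib [ 490.40702674 -351.36453463    9.28446272] [ 492.  -355.5   22.   133.9   88.2] 229 [-2.88345766e-02 -3.39067241e+02]
time_s: 1.15
position: [346.8, -183.1, 222.5]
eef_rot: [[0.0, 0.321, -0.947], [-0.0, -0.947, -0.321], [-1.0, 0.0, -0.0]]
ft_force: [1.0, -0.1, -0.1]
gripper_width: 87.1
```

View pics/c4.png

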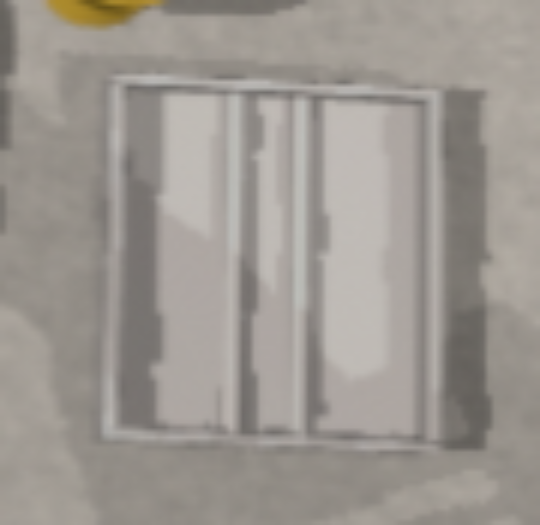

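```bash
python3 -m handwheel '{"delta_rot":[[0,0,0],[0,0,0],[0,0,0],[0,0,0],[0,0,0],[0,0,0],[0,0,0],[0,0,0],[0,0,0],[0,0,0],[0,0,0],[0,0,0]],"xyz":[[0,-2.8,-2.2],[0,-2.8,-2.2],[0,-2.8,-2.2],[0,-2.8,-2.2],[0,-2.8,-2.2],[0,-2.8,-2.2],[0,-2.8,-2.2],[0,-2.8,-2.2],[0,-2.8,-2.2],[0,-2.8,-2.2],[0,-2.8,-2.2],[0,-2.8,-2.2]],"fingers":[8.7,8.7,8.7,8.7,8.7,8.7,8.7,8.7,8.7,8.7,8.7,8.7]}'
python3 -m handwheel '{"delta_rot":[[0,0,0],[0,0,0],[0,0,0],[-6.5,0,0],[-6.5,0,0],[-6.5,0,0],[-6.5,0,0],[-6.5,0,0],[-6.5,0,0],[-6.5,0,0],[0,0,0]],"xyz":[[0,-2.8,-2.2],[0,-2.8,-2.2],[0,-2.8,-2.2],[0,0,0],[0,0,0],[0,0,0],[0,0,0],[0,0,0],[0,0,0],[0,0,0],[0,0,0]],"fingers":[8.7,8.7,8.7,8.7,8.7,8.7,8.7,8.7,8.7,8.7,8.7]}'
python3 - <<'E'
from h import *
shot('wrist','w1')
E
```

```text
time_s: 2.15
position: [488.6, 220.2, 222.2]
eef_rot: [[-0.0, 0.322, -0.947], [-0.0, -0.947, -0.322], [-1.0, 0.0, 0.0]]
ft_force: [-0.7, 0.0, 0.2]
gripper_width: 87.2
time_s: 3.07
position: [523.7, 319.0, 222.1]
eef_rot: [[-0.001, 0.903, -0.43], [-0.0, -0.43, -0.903], [-1.0, -0.001, 0.001]]
ft_force: [0.7, -0.7, 0.7]
gripper_width: 86.6
```

View pics/w1.png

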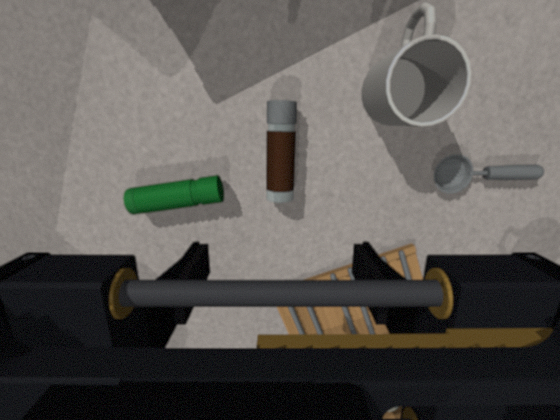

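```bash
python3 - <<'E'
from meas import *
im,P=cloud('w1');Z=P[...,2]
m=np.zeros(Z.shape,bool); m[90:210,255:310]=1
m&=(Z>12)&(Z<50); k=comp(m)[0]; p=P[k];p=p[~np.isnan(p[:,0])]
print(rect(p), np.percentile(p[:,2],98))
q=p[p[:,2]>28]; print(rect(q))
k=ctrl.get_obs(); R=np.array(k['eef_rot']); print(R, k['position'])
for c in (p,q):
    ce=np.r_[rect(c)[:2],0]; print('shift tool', R.T@(ce-np.r_[k['position'][:2],0]))
E
```

```text
[543.  357.6 118.6  35.9  63.1] 37.18140244055074
[543.  358.  118.   31.5  63. ]
[[-6.43605528e-04  9.00026503e-01 -4.35834693e-01]
 [-2.85525924e-04 -4.35834931e-01 -9.00026573e-01]
 [-9.99999752e-01 -4.54819974e-04  5.37486670e-04]] [523.73907589 319.00842552 222.14920166]
shift tool [-2.34153322e-02  5.15785988e-01 -4.31280215e+01]
shift tool [-2.35295426e-02  3.41452016e-01 -4.34880321e+01]
```

```bash
python3 -m handwheel '{"delta_rot":[[0,0,0],[0,0,0],[0,0,0],[0,0,0],[0,0,0],[0,0,0],[0,0,0],[0,0,0],[0,0,0],[0,0,0]],"xyz":[[0,0,-2.2],[0,0,-2.1],[3,0,0],[3,0,0],[3,0,0],[3,0,0],[3,0,0],[3,0,0],[2,0,0],[0,0,0]],"fingers":[8.7,8.7,8.7,8.7,8.7,8.7,8.7,8.7,8.7,8.7]}'
```

```text
time_s: 3.95
position: [538.4, 355.6, 16.4]
eef_rot: [[-0.009, 0.899, -0.437], [-0.005, -0.437, -0.899], [-1.0, -0.006, 0.008]]
ft_force: [-1.1, -0.8, -0.5]
gripper_width: 87.2
```

```bash
python3 -m handwheel '{"delta_rot":[[0,0,0],[0,0,0]],"xyz":[[0,0,0],[0,0,0]],"fingers":[8.7,8.7]}'
```

```text
time_s: 4.12
position: [543.7, 358.4, 24.1]
eef_rot: [[0.002, 0.9, -0.435], [0.001, -0.435, -0.9], [-1.0, 0.001, -0.002]]
ft_force: [0.2, 0.5, 0.7]
gripper_width: 87.0
```

```bash
python3 -m handwheel '{"delta_rot":[[0,0,0],[0,0,0],[0,0,0],[0,0,0],[0,0,0],[0,0,0],[0,0,0],[0,0,0],[0,0,0],[0,0,0],[0,0,0],[0,0,0]],"xyz":[[0.6,0,0],[0.6,0,0],[0.6,0,0],[0,0,0],[0,0,0],[0,0,0],[0,0,0],[0,0,0],[0,0,0],[0,0,0],[0,0,0],[0,0,0]],"fingers":[8.7,8.7,8.7,8.7,8.7,3,3,3,3,3,3,3]}' 20
```

```text
time_s: 5.12
position: [542.6, 357.8, 4.6]
eef_rot: [[0.0, 0.901, -0.434], [0.0, -0.434, -0.901], [-1.0, 0.0, -0.0]]
ft_force: [-0.6, 0.5, 0.4]
gripper_width: 48.2
```

```bash
python3 -m handwheel '{"delta_rot":[[0,0,0],[0,0,0],[0,0,0],[0,0,0],[0,0,0],[0,0,0]],"xyz":[[0,0,0],[0,0,0],[0,0,0],[0,0,0],[0,0,0],[0,0,0]],"fingers":[3,3,3,3,3,3]}' 20
python3 -m handwheel '{"delta_rot":[[0,0,0],[0,0,0],[0,0,0],[0,0,0],[0,0,0],[0,0,0],[0,0,0],[0,0,0]],"xyz":[[-1,0,0],[-2,0,0],[-2.5,0,0],[-2.5,0,0],[-2,0,0],[-1,0,0],[0,0,0],[0,0,0]],"fingers":[3,3,3,3,3,3,3,3]}' 20
```

```text
time_s: 5.62
position: [542.6, 357.9, 4.5]
eef_rot: [[-0.0, 0.901, -0.434], [0.0, -0.434, -0.901], [-1.0, -0.0, 0.0]]
ft_force: [0.0, 0.3, -0.8]
gripper_width: 35.4
time_s: 6.28
position: [542.7, 357.8, 114.7]
eef_rot: [[0.001, 0.901, -0.434], [0.0, -0.434, -0.901], [-1.0, 0.0, -0.001]]
ft_force: [-0.7, -0.4, -2.2]
gripper_width: 35.4
```

```bash
python3 -m handwheel '{"delta_rot":[[-5.3,0,0],[-5.3,0,0],[-5.3,0,0],[-5.4,0,0]],"xyz":[[0,0,0],[0,0,0],[0,0,0],[0,0,0]],"fingers":[3,3,3,3]}' 20
python3 -m handwheel '{"delta_rot":[[0,0,0],[0,0,0],[0,0,0],[0,0,0],[0,0,0],[0,0,0],[0,0,0],[0,0,0],[0,0,0],[0,0,0],[0,0,0],[0,0,0]],"xyz":[[0,0.9,1.5],[0,0.9,3],[0,0.9,3.2],[0,0.9,3.2],[0,0.9,3.2],[0,0.9,3.2],[0,0.9,3.2],[0,1,2.5],[0,1,1.5],[0,1,0.4],[0,0,0],[0,0,0]],"fingers":[3,3,3,3,3,3,3,3,3,3,3,3]}' 20
python3 - <<'E'
from h import *
shot('wrist','w2');shot('scene','s2');shot('top','t2')
o=ctrl.get_obs();print(o['position'],o['eef_rot'])
E
```

```text
time_s: 6.62
position: [541.1, 357.0, 111.6]
eef_rot: [[-0.004, 0.997, -0.073], [-0.002, -0.073, -0.997], [-1.0, -0.004, 0.002]]
ft_force: [0.7, -0.5, -2.0]
gripper_width: 35.3
time_s: 7.62
position: [615.6, 102.9, 113.1]
eef_rot: [[-0.002, 0.997, -0.078], [0.001, -0.078, -0.997], [-1.0, -0.002, -0.0]]
ft_force: [0.3, 0.6, -2.3]
gripper_width: 35.8
[615.31200106 103.85517589 113.86507794] [[-1.39310882e-03  9.97148608e-01 -7.54500636e-02]
 [ 3.08295189e-04 -7.54497049e-02 -9.97149561e-01]
 [-9.99998982e-01 -1.41239874e-03 -2.02306469e-04]]
```

View pics/w2.png

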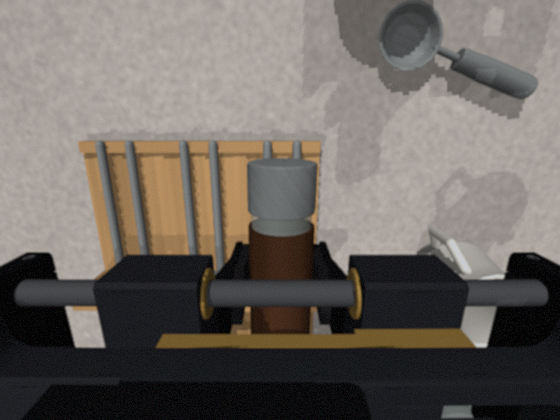

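View pics/s2.png

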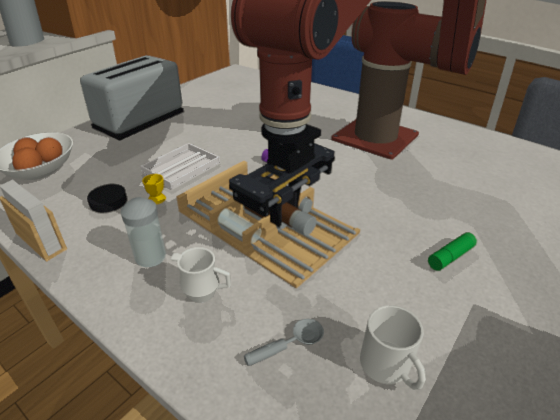

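```bash
python3 - <<'E'
from meas import *
im,P=cloud('w2');Z=P[...,2]
X=np.array([.997,-.0772]);Y=np.array([.0772,.997]);O=np.array([532.8,-12.85])
L=np.stack([(P[...,:2]-O)@X,(P[...,:2]-O)@Y,Z],-1)
m=np.zeros(Z.shape,bool); m[130:270,80:330]=1
q=L[m&(Z>11)&(Z<20)]; 
h,e=np.histogram(q[:,0],bins=np.arange(-100,110,3)); print([(int(a),b) for a,b in zip(e,h) if b>15])
for x in(-87,-61,-13,13,61,87):
    s=q[abs(q[:,0]-x)<7]
    if len(s)>10: print(x,len(s),np.median(s[:,0]),s[:,1].max())
s=L[m&(Z>100)&(Z<140)]; s=s[s[:,1]>100]; print('tube',np.percentile(s,[1,50,99],axis=0), rect(s))
b=L[m&(Z>2)&(Z<9)]; print('base end',np.percentile(b[:,1],99.5),np.percentile(b[:,0],[1,99]))
E
```

```text
[(-88, np.int64(318)), (-85, np.int64(500)), (-82, np.int64(351)), (-73, np.int64(17)), (-67, np.int64(18)), (-64, np.int64(119)), (-61, np.int64(363)), (-58, np.int64(537)), (-55, np.int64(31)), (-52, np.int64(16)), (-40, np.int64(20)), (-37, np.int64(17)), (-34, np.int64(20)), (-28, np.int64(16)), (-25, np.int64(16)), (-16, np.int64(180)), (-13, np.int64(373)), (-10, np.int64(463)), (8, np.int64(35)), (11, np.int64(341)), (14, np.int64(435)), (17, np.int64(306)), (56, np.int64(18)), (59, np.int64(61)), (62, np.int64(53)), (65, np.int64(40)), (74, np.int64(17)), (83, np.int64(26)), (86, np.int64(71)), (89, np.int64(51)), (92, np.int64(21))]
-87 1193 -83.3008029008352 184.73389189680796
-61 1066 -57.78652835507175 184.65973301600303
-13 1038 -10.320691308291568 184.46403572433238
13 1126 15.292610921764435 184.4214569602208
61 179 62.61737195571593 185.20200016657233
87 174 88.424146324135 185.1677635210449
tube [[ 48.76721227 125.62703684 114.7762484 ]
 [ 73.0048081  149.19547896 135.61107731]
 [100.10368717 181.49988438 139.93456811]] [ 74.7 152.2  58.7  54.2  89.1]
base end 188.95423909779825 [-105.66084955  108.44552427]
```

```bash
python3 -m handwheel '{"delta_rot":[[0,0,0],[0,0,0],[0,0,0],[0,0,0],[0,0,0],[0,0,0],[0,0,0],[0,0,0],[0,0,0]],"xyz":[[1,0.1,0],[2,0,0],[2,0,0],[2,0,0],[1,0,0],[0.5,0,0],[0.4,0,0],[0,0,0],[0,0,0]],"fingers":[3,3,3,3,3,3,3,3,3]}' 20
python3 - <<'E'
from h import *
shot('wrist','w3');s,_,_=shot('scene','s3')
cv2.imwrite('pics/s3c.png',cv2.resize(s[130:290,160:380],None,fx=3.5,fy=3.5,interpolation=cv2.INTER_CUBIC))
o=ctrl.get_obs();print(o['position'],o['ft_force'])
E
```

```text
time_s: 8.52
position: [617.9, 102.5, 26.5]
eef_rot: [[0.002, 0.997, -0.077], [0.0, -0.077, -0.997], [-1.0, 0.001, -0.0]]
ft_force: [0.1, -0.5, -1.8]
gripper_width: 35.5
[618.25588311 102.40746957  26.88331161] [-0.03733973 -0.39434692 -2.39366333]
```

View pics/w3.png

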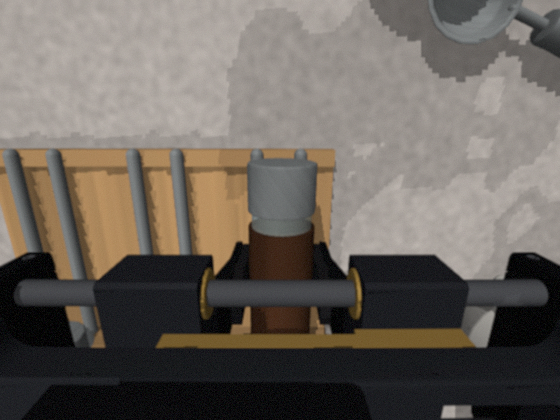

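View pics/s3c.png

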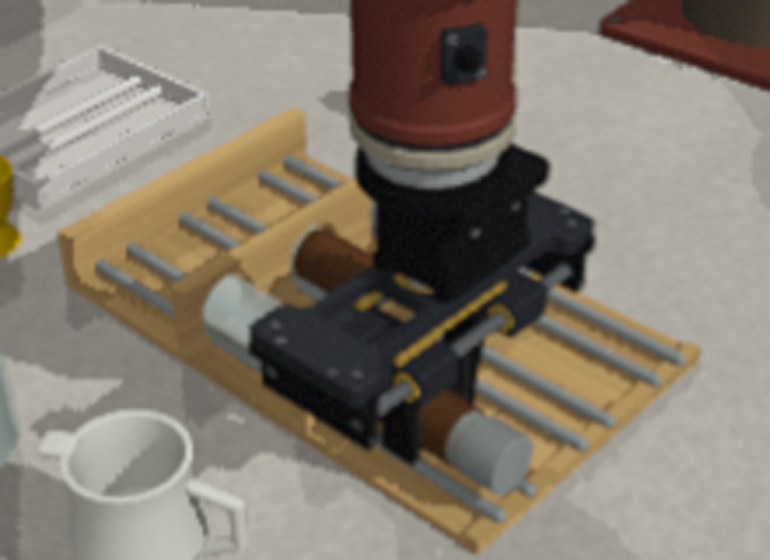

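```bash
python3 -m handwheel '{"delta_rot":[[0,0,0],[0,0,0],[0,0,0],[0,0,0],[0,0,0]],"xyz":[[0.3,-0.2,0],[0.4,0,0],[0.3,0,0],[0,0,0],[0,0,0]],"fingers":[3,3,3,3,3]}' 20
```

```text
time_s: 9.03
position: [616.2, 102.4, 16.3]
eef_rot: [[0.002, 0.997, -0.077], [0.0, -0.077, -0.997], [-1.0, 0.002, -0.0]]
ft_force: [2.5, 0.3, 0.5]
gripper_width: 35.7
```

```bash
python3 -m handwheel '{"delta_rot":[[0,0,0],[0,0,0],[0,0,0],[0,0,0],[0,0,0]],"xyz":[[0,0,0],[0,0,0],[0,0,0],[0,0,0],[0,0,0]],"fingers":[3.8,4.2,4.8,5.5,5.5]}' 20
python3 -m handwheel '{"delta_rot":[[0,0,0],[0,0,0],[0,0,0],[0,0,0],[0,0,0],[0,0,0],[0,0,0]],"xyz":[[-1,0,0],[-2,0,0],[-2,0,0],[-1.5,0,0],[-0.5,0,0],[0,0,0],[0,0,0]],"fingers":[5.5,5.5,5.5,5.5,5.5,5.5,5.5]}'
python3 - <<'E'
from h import *
shot('wrist','w4');s,_,_=shot('scene','s4')
cv2.imwrite('pics/s4c.png',cv2.resize(s[130:290,160:380],None,fx=3.5,fy=3.5,interpolation=cv2.INTER_CUBIC))
o=ctrl.get_obs();print(o['position'],o['ft_force'])
E
```

```text
time_s: 9.45
position: [614.7, 102.5, 15.2]
eef_rot: [[-0.001, 0.997, -0.077], [-0.0, -0.077, -0.997], [-1.0, -0.001, 0.0]]
ft_force: [0.8, -0.9, 0.3]
gripper_width: 51.8
time_s: 10.03
position: [615.0, 102.5, 85.5]
eef_rot: [[0.0, 0.997, -0.077], [0.0, -0.077, -0.997], [-1.0, 0.0, -0.0]]
ft_force: [-0.3, 0.2, -0.3]
gripper_width: 55.2
[614.10149527 102.44789829  84.17092401] [-0.09882479 -0.09937129 -0.07283243]
```

View pics/w4.png

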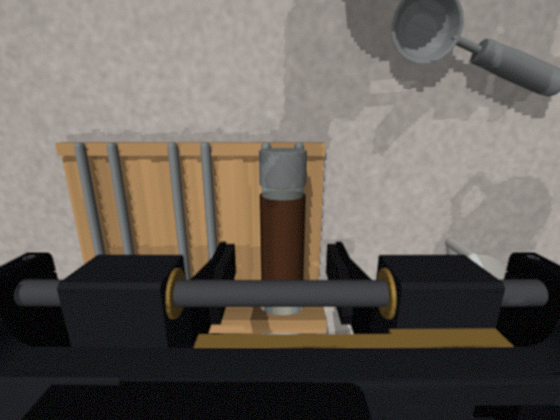

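View pics/s4c.png

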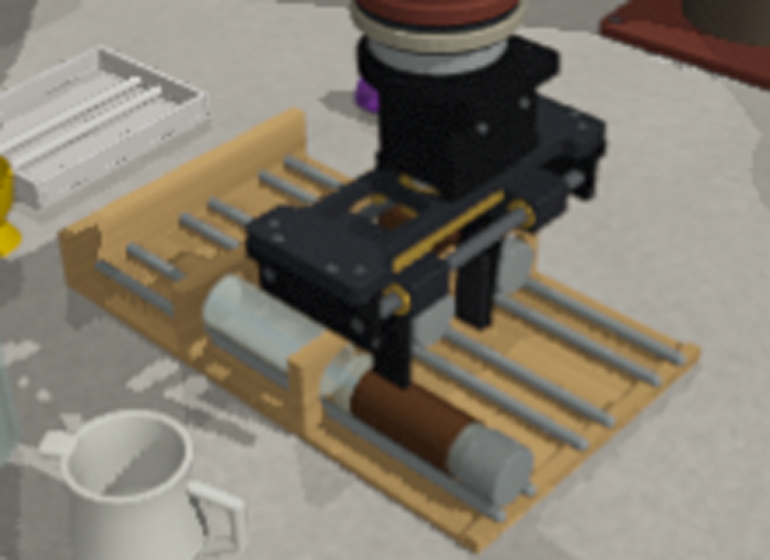

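```bash
python3 -m handwheel '{"delta_rot":[[0,0,0],[0,0,0],[0,0,0],[0,0,0],[0,0,0],[0,0,0],[0,0,0],[0,0,0],[0,0,0],[0,0,0],[0,0,0]],"xyz":[[0,0.2,-1.5],[0,0,-2.5],[0,0,-2.5],[0,0,-1.5],[0,0,-1],[0,0,0],[1.5,0,0],[2,0,0],[1.7,0,0],[1,0,0],[0,0,0]],"fingers":[4,3,2,1,0,0,0,0,0,0,0]}'
python3 -m handwheel '{"delta_rot":[[0,0,0],[0,0,0],[0,0,0]],"xyz":[[0,0,0],[0,0,0],[0,0,0]],"fingers":[0,0,0]}'
python3 - <<'E'
from h import *
shot('wrist','w5');s,_,_=shot('scene','s5')
cv2.imwrite('pics/s5c.png',cv2.resize(s[130:290,160:380],None,fx=3.5,fy=3.5,interpolation=cv2.INTER_CUBIC))
E
```

```text
time_s: 11.05
position: [621.7, 190.8, 20.2]
eef_rot: [[-0.006, 0.997, -0.078], [-0.001, -0.078, -0.997], [-1.0, -0.005, 0.002]]
ft_force: [-0.7, -1.2, -0.9]
gripper_width: 0.9
time_s: 11.3
position: [625.4, 192.0, 25.1]
eef_rot: [[0.003, 0.997, -0.077], [0.0, -0.077, -0.997], [-1.0, 0.002, -0.001]]
ft_force: [0.2, 0.2, -0.0]
gripper_width: 0.3
```

View pics/s5c.png

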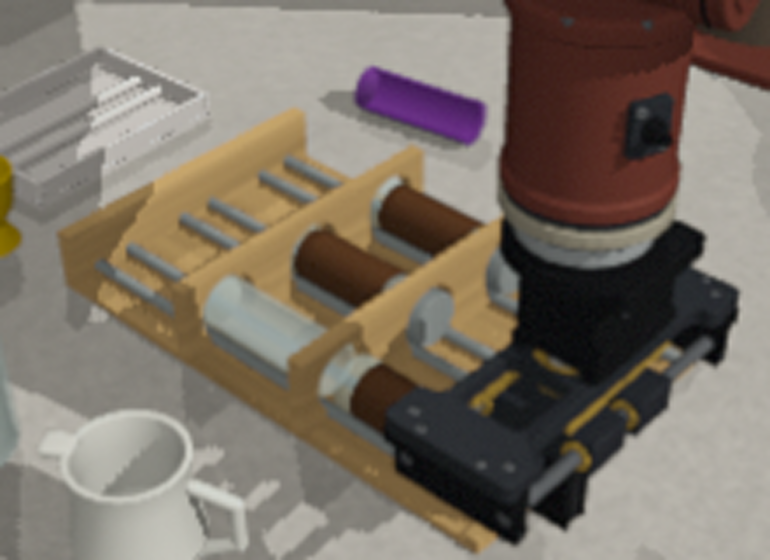

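```bash
python3 -m handwheel '{"delta_rot":[[0,0,0],[0,0,0],[0,0,0],[0,0,0],[0,0,0],[0,0,0],[0,0,0],[0,0,0],[0,0,0],[0,0,0],[0,0,0],[0,0,0]],"xyz":[[0,-0.2,0.5],[0,0,0.6],[0,0,0.6],[0,0,0.6],[0,0,0.7],[0,0,0.7],[0,0,0.7],[0,0,0.7],[0,0,0.7],[0,0,0.7],[0,0,0.7],[0,0,0.7]],"fingers":[0,0,0,0,0,0,0,0,0,0,0,0]}'
python3 - <<'E'
from h import *
s,_,_=shot('scene','s6');shot('top','t6')
cv2.imwrite('pics/s6c.png',cv2.resize(s[130:290,160:380],None,fx=3.5,fy=3.5,interpolation=cv2.INTER_CUBIC))
E
```

```text
time_s: 12.4
position: [615.9, 112.8, 23.5]
eef_rot: [[-0.0, 0.997, -0.077], [0.0, -0.077, -0.997], [-1.0, -0.0, -0.0]]
ft_force: [-0.2, 3.6, 1.9]
gripper_width: 0.3
```

View pics/s6c.png

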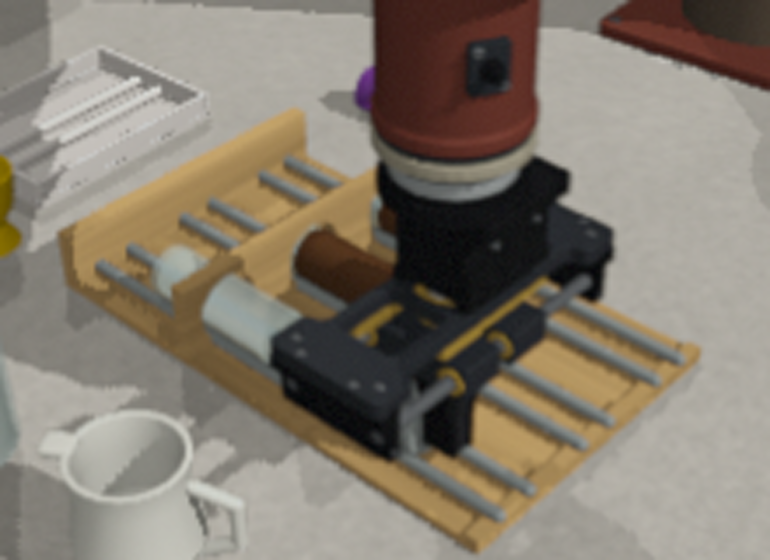

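```bash
python3 -m handwheel '{"delta_rot":[[0,0,0],[0,0,0],[0,0,0],[0,0,0],[0,0,0],[0,0,0],[0,0,0],[0,0,0],[0,0,0],[0,0,0]],"xyz":[[0,0,0.5],[0,0,0.6],[0,0,0.7],[0,0,0.7],[0,0,0.7],[0,0,0.7],[0,0,0.6],[0,0,0.5],[0,0,0.3],[0,0,0]],"fingers":[0,0,0,0,0,0,0,0,0,0]}'
python3 -m handwheel '{"delta_rot":[[0,0,0],[0,0,0],[0,0,0],[0,0,0]],"xyz":[[0,0,0.2],[0,0,0.2],[0,0,0.2],[0,0,0]],"fingers":[0,0,0,0]}'
python3 - <<'E'
from h import *
s,_,_=shot('scene','s7')
cv2.imwrite('pics/s7c.png',cv2.resize(s[130:290,160:380],None,fx=3.5,fy=3.5,interpolation=cv2.INTER_CUBIC))
E
```

```text
time_s: 13.33
position: [611.8, 59.6, 23.5]
eef_rot: [[-0.0, 0.997, -0.078], [-0.0, -0.078, -0.997], [-1.0, -0.0, 0.0]]
ft_force: [-0.5, -0.2, 0.2]
gripper_width: 0.8
time_s: 13.67
position: [611.4, 54.5, 23.5]
eef_rot: [[-0.0, 0.997, -0.077], [-0.0, -0.077, -0.997], [-1.0, -0.0, 0.0]]
ft_force: [-0.2, 0.7, -0.2]
gripper_width: 0.8
```

View pics/s7c.png

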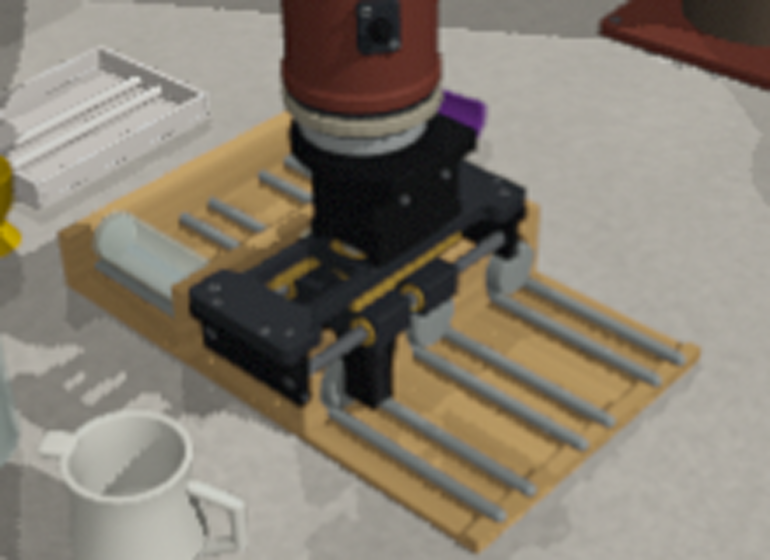

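```bash
python3 -m handwheel '{"delta_rot":[[0,0,0],[0,0,0],[0,0,0]],"xyz":[[0,0,0.15],[0,0,0.15],[0,0,0]],"fingers":[0,0,0]}'
python3 -m handwheel '{"delta_rot":[[0,0,0],[0,0,0],[0,0,0]],"xyz":[[0,0,0.1],[0,0,0.1],[0,0,0]],"fingers":[0,0,0]}'
```

```text
time_s: 13.97
position: [611.2, 52.2, 23.6]
eef_rot: [[0.0, 0.997, -0.077], [0.001, -0.077, -0.997], [-1.0, -0.0, -0.001]]
ft_force: [0.3, 4.1, 0.2]
gripper_width: 0.3
time_s: 14.22
position: [611.2, 52.2, 23.6]
eef_rot: [[0.001, 0.997, -0.077], [0.004, -0.077, -0.997], [-1.0, 0.0, -0.004]]
ft_force: [0.7, 11.7, -0.5]
gripper_width: 0.7
```

```bash
python3 - <<'E'
from meas import *
shot('top','t8')
im,P=cloud('t8');Z=P[...,2]
X=np.array([.997,-.0772]);Y=np.array([.0772,.997]);O=np.array([532.8,-12.85])
L=np.stack([(P[...,:2]-O)@X,(P[...,:2]-O)@Y,Z],-1)
m=(abs(L[...,0]-74)<8)&(L[...,1]<-57)&(L[...,1]>-170)&(Z>25)
for y in range(-172,-56,3):
    s=L[(abs(L[...,0]-74)<8)&(abs(L[...,1]-y)<1.5)]; print(y,np.round(np.nanmedian(s[:,2]),0) if len(s) else None,end='; ')
E
python3 -c "
import cv2
i=cv2.imread('pics/t8.png');cv2.imwrite('pics/t8c.png',cv2.resize(i[165:290,200:380],None,fx=4,fy=4,interpolation=cv2.INTER_CUBIC))"
```

```text
-172 44.0; -169 44.0; -166 43.0; -163 44.0; -160 47.0; -157 47.0; -154 47.0; -151 46.0; -148 46.0; -145 46.0; -142 46.0; -139 47.0; -136 46.0; -133 47.0; -130 47.0; -127 45.0; -124 47.0; -121 47.0; -118 45.0; -115 44.0; -112 47.0; -109 48.0; -106 47.0; -103 46.0; -100 47.0; -97 47.0; -94 46.0; -91 47.0; -88 45.0; -85 46.0; -82 46.0; -79 46.0; -76 46.0; -73 47.0; -70 49.0; -67 46.0; -64 45.0; -61 48.0; -58 47.0;
```

View pics/t8c.png

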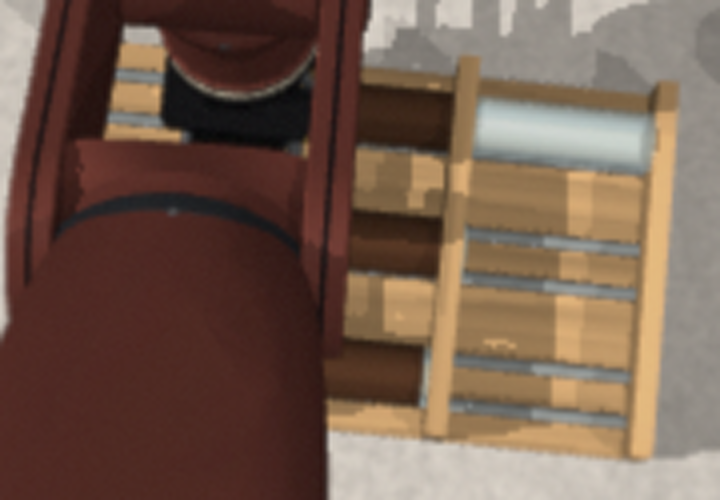

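```bash
python3 -m handwheel '{"delta_rot":[[0,0,0],[0,0,0],[0,0,0],[0,0,0],[0,0,0],[0,0,0],[0,0,0],[0,0,0],[0,0,0],[0,0,0],[0,0,0]],"xyz":[[0,0,-0.7],[0,0,-1],[0,0,-1],[0,0,-0.3],[-1,0,0],[-2,0,0],[-2.5,0,0],[-2.5,0,0],[-2,0,0],[-1,0,0],[0,0,0]],"fingers":[0,0,0,0,0,0,1,2,3,5,7]}'
```

```text
time_s: 15.18
position: [615.6, 79.3, 137.4]
eef_rot: [[0.006, 0.997, -0.077], [-0.0, -0.077, -0.997], [-1.0, 0.006, -0.0]]
ft_force: [0.7, -0.2, 0.6]
gripper_width: 25.7
```

```bash
python3 -m handwheel '{"delta_rot":[[0,0,0],[0,0,0],[0,0,0],[0,0,0],[0,0,0],[0,0,0],[0,0,0],[0,0,0],[0,0,0],[0,0,0]],"xyz":[[0,0,1.5],[0,0,2.5],[0,0,3],[0,0,3.2],[0,0,3.2],[0,0,3],[0,0,2.5],[0,0,1.5],[0,0,0.5],[0,0,0]],"fingers":[7,7,7,7,7,7,7,7,7,7]}'
python3 - <<'E'
from meas import *
shot('wrist','w9');shot('top','t9');shot('scene','s9')
im,P=cloud('w9');Z=P[...,2]
X=np.array([.997,-.0772]);Y=np.array([.0772,.997]);O=np.array([532.8,-12.85])
o=ctrl.get_obs();p=o['position'];print(p,o['gripper_width'],(p[:2]-O)@X,(p[:2]-O)@Y)
E
```

```text
time_s: 16.02
position: [596.4, -129.8, 132.3]
eef_rot: [[-0.002, 0.997, -0.079], [0.001, -0.079, -0.997], [-1.0, -0.002, -0.001]]
ft_force: [0.5, 0.6, -0.5]
gripper_width: 70.0
[ 597.14119334 -127.52761752  133.03583362] 70.0862736897448 73.00128183586901 -109.36644454618146
```

View pics/w9.png

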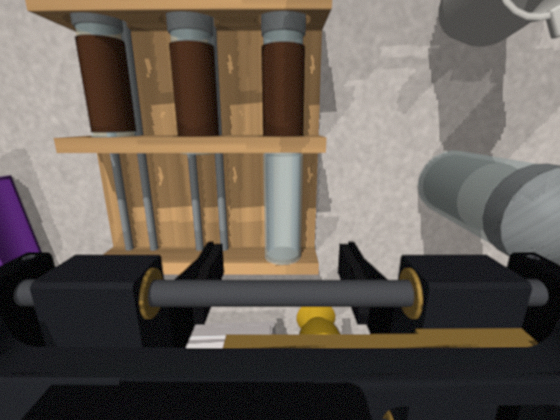

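View pics/s9.png

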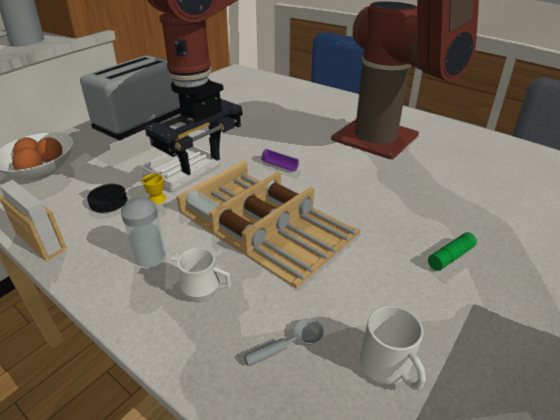

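```bash
python3 -m handwheel '{"delta_rot":[[0,0,0],[0,0,0],[0,0,0],[0,0,0],[0,0,0],[0,0,0],[0,0,0],[0,0,0],[0,0,0],[0,0,0]],"xyz":[[1,0.1,0],[2,0,0],[2.5,0,0],[2.5,0,0],[1.7,0,0],[1,0,0],[0.6,0,0],[0.3,0,0],[0,0,0],[0,0,0]],"fingers":[7,7,7,7,7,7,7,7,7,7]}'
python3 -m handwheel '{"delta_rot":[[0,0,0],[0,0,0],[0,0,0],[0,0,0],[0,0,0],[0,0,0],[0,0,0],[0,0,0],[0,0,0],[0,0,0]],"xyz":[[0,0,0],[0,0,0],[0,0,0],[0,0,0],[0,0,0],[0,0,0],[0,0,0],[0,0,0],[0,0,0],[0,0,0]],"fingers":[5,4.5,4,3,3,3,3,3,3,3]}' 15
```

```text
time_s: 17.0
position: [599.2, -129.0, 18.6]
eef_rot: [[0.002, 0.997, -0.077], [-0.001, -0.077, -0.997], [-1.0, 0.002, 0.0]]
ft_force: [-0.7, 0.3, 0.7]
gripper_width: 70.2
time_s: 17.83
position: [598.1, -128.9, 17.6]
eef_rot: [[-0.0, 0.997, -0.077], [0.0, -0.077, -0.997], [-1.0, -0.0, 0.0]]
ft_force: [-1.6, 0.3, 2.6]
gripper_width: 35.7
```

```bash
python3 -m handwheel '{"delta_rot":[[0,0,0],[0,0,0],[0,0,0],[0,0,0],[0,0,0],[0,0,0],[0,0,0],[0,0,0],[0,0,0]],"xyz":[[-0.4,0,0],[-1,0,0],[-2,0,0],[-2.5,0,0],[-2.5,0,0],[-2,0,0],[-1,0,0],[0,0,0],[0,0,0]],"fingers":[3,3,3,3,3,3,3,3,3]}' 15
```

```text
time_s: 18.58
position: [598.5, -128.9, 131.8]
eef_rot: [[0.001, 0.997, -0.077], [-0.0, -0.077, -0.997], [-1.0, 0.001, 0.0]]
ft_force: [-0.6, 0.6, -1.6]
gripper_width: 35.8
```

```bash
python3 -m handwheel '{"delta_rot":[[0,0,0],[0,0,0],[0,0,0],[0,0,0],[0,0,0],[0,0,0],[0,0,0],[0,0,0],[0,0,0],[0,0,0]],"xyz":[[0,-0.6,1.3],[0,-1,2.5],[0,-1.2,3],[0,-1.3,3],[0,-1.3,3],[0,-1.3,3],[0,-1.2,2.7],[0,-0.9,2],[0,-0.5,1],[0,0,0]],"fingers":[3,3,3,3,3,3,3,3,3,3]}' 15
python3 -m handwheel '{"delta_rot":[[4,0,0],[7,0,0],[7,0,0],[7,0,0],[7,0,0],[7,0,0],[7,0,0],[7,0,0],[7,0,0],[7,0,0],[7,0,0],[7,0,0]],"xyz":[[0,0,0],[0,0,0],[0,0,0],[0,0,0],[0,0,0],[0,0,0],[0,0,0],[0,0,0],[0,0,0],[0,0,0],[0,0,0],[0,0,0]],"fingers":[3,3,3,3,3,3,3,3,3,3,3,3]}' 15
python3 -m handwheel '{"delta_rot":[[4,0,0],[2.5,0,0],[0,0,0],[0,0,0]],"xyz":[[0,0,0],[0,0,0],[0,0,0],[0,0,0]],"fingers":[3,3,3,3]}' 15
```

```text
time_s: 19.42
position: [486.7, -337.7, 129.8]
eef_rot: [[-0.002, 0.997, -0.08], [0.001, -0.08, -0.997], [-1.0, -0.003, -0.001]]
ft_force: [-0.2, 0.7, -0.9]
gripper_width: 35.4
time_s: 20.42
position: [489.3, -334.2, 130.5]
eef_rot: [[-0.001, 0.075, -0.997], [0.002, -0.997, -0.075], [-1.0, -0.002, 0.001]]
ft_force: [1.0, 0.1, -0.7]
gripper_width: 35.4
time_s: 20.75
position: [489.2, -334.7, 130.8]
eef_rot: [[-0.001, -0.031, -1.0], [0.001, -1.0, 0.031], [-1.0, -0.001, 0.001]]
ft_force: [-0.3, 0.4, -1.2]
gripper_width: 35.7
```

```bash
python3 - <<'E'
from meas import *
shot('wrist','w10');s,_,_=shot('scene','s10')
o=ctrl.get_obs();p=o['position'];R=o['eef_rot'];print(p,R,np.degrees(np.arctan2(R[1,1],R[0,1])))
print(R.T@np.r_[489.4-p[0],-336.4-p[1],0])
im,P=cloud('w10');Z=P[...,2]
m=[k for k in comp((Z>3)&(Z<30)&(np.hypot(P[...,0]-489,P[...,1]+336)<130))]
for k in m[:3]: 
  q=P[k];q=q[~np.isnan(q[:,0])];print(rect(q),len(q))
E
```

```text
[ 489.15053394 -335.23692895  131.10144177] [[-4.45144672e-04 -3.13899062e-02 -9.99507116e-01]
 [ 7.21806648e-04 -9.99506965e-01  3.13895800e-02]
 [-9.99999640e-01 -7.07477977e-04  4.67582643e-04]] -91.79880507877849
[-9.50560906e-04  1.15466690e+00 -2.85851418e-01]
[ 498.6 -336.6  134.3  153.6   87.8] 13662
```

View pics/w10.png

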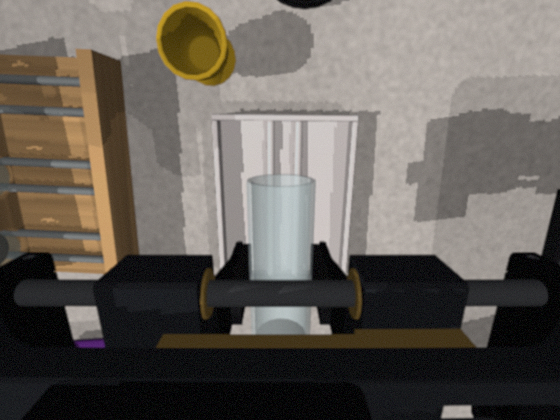

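View pics/s10.png

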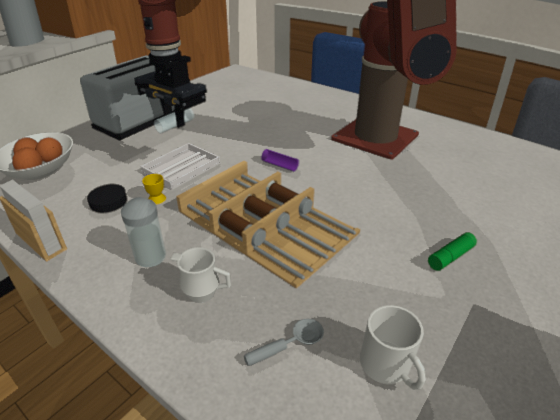

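```bash
python3 -m handwheel '{"delta_rot":[[0,0,0],[0,0,0],[0,0,0],[0,0,0],[0,0,0],[0,0,0],[0,0,0],[0,0,0],[0,0,0]],"xyz":[[1,0.1,0],[2,0,0],[2.5,0,0],[2.3,0,0],[1.5,0,0],[0.9,0,0],[0.5,0,0],[0,0,0],[0,0,0]],"fingers":[3,3,3,3,3,3,3,3,3]}' 15
python3 -m handwheel '{"delta_rot":[[0,0,0],[0,0,0],[0,0,0],[0,0,0]],"xyz":[[0.2,0,0],[0.2,0,0],[0,0,0],[0,0,0]],"fingers":[3,3,3,3]}' 15
```

```text
time_s: 21.6
position: [489.3, -337.5, 25.0]
eef_rot: [[0.001, -0.033, -0.999], [-0.001, -0.999, 0.033], [-1.0, 0.001, -0.001]]
ft_force: [-0.2, 0.8, -0.9]
gripper_width: 35.6
time_s: 21.93
position: [489.2, -337.3, 21.0]
eef_rot: [[0.001, -0.033, -0.999], [-0.0, -0.999, 0.033], [-1.0, 0.0, -0.001]]
ft_force: [-0.7, 0.1, 0.1]
gripper_width: 35.2
```

```bash
python3 -m handwheel '{"delta_rot":[[0,0,0],[0,0,0],[0,0,0],[0,0,0],[0,0,0]],"xyz":[[0.2,-0.1,0],[0.2,0,0],[0.1,0,0],[0,0,0],[0,0,0]],"fingers":[3,3,3,3,3]}' 15
python3 -m handwheel '{"delta_rot":[[0,0,0],[0,0,0],[0,0,0]],"xyz":[[0.1,0,0],[0,0,0],[0,0,0]],"fingers":[3,3,3]}' 15
```

```text
time_s: 22.35
position: [489.0, -336.2, 15.5]
eef_rot: [[0.0, -0.034, -0.999], [-0.0, -0.999, 0.034], [-1.0, 0.0, -0.0]]
ft_force: [0.1, -0.3, 0.5]
gripper_width: 35.5
time_s: 22.6
position: [489.3, -336.7, 15.1]
eef_rot: [[0.001, -0.033, -0.999], [-0.001, -0.999, 0.033], [-1.0, 0.001, -0.001]]
ft_force: [-1.2, -1.4, 3.5]
gripper_width: 35.4
```

Contact (+3.5 N up). Release and lift.

```bash
python3 -m handwheel '{"delta_rot":[[0,0,0],[0,0,0],[0,0,0],[0,0,0],[0,0,0],[0,0,0]],"xyz":[[0,0,0],[0,0,0],[0,0,0],[0,0,0],[0,0,0],[0,0,0]],"fingers":[3.7,4.0,4.4,4.8,5.2,5.5]}' 15
python3 -m handwheel '{"delta_rot":[[0,0,0],[0,0,0],[0,0,0],[0,0,0],[0,0,0],[0,0,0],[0,0,0],[0,0,0],[0,0,0],[0,0,0]],"xyz":[[-0.5,0,0],[-1,0,0],[-2,0,0],[-3,0,0],[-3,0,0],[-3,0,0],[-2,0,0],[-1,0,0],[0,0,0],[0,0,0]],"fingers":[5.5,5.5,5.5,5.5,5.5,5.5,5.5,5.5,5.5,5.5]}'
python3 - <<'E'
from meas import *
shot('wrist','w11');shot('scene','s11');shot('top','t11')
im,P=cloud('t11')
im=im.copy();cv2.imwrite('pics/t11c.png',cv2.resize(im[90:300,200:480],None,fx=2.8,fy=2.8,interpolation=cv2.INTER_CUBIC))
E
```

```text
time_s: 23.1
position: [488.8, -335.8, 14.2]
eef_rot: [[-0.0, -0.033, -0.999], [0.001, -0.999, 0.033], [-1.0, -0.001, 0.0]]
ft_force: [0.5, 1.0, -0.4]
gripper_width: 51.7
time_s: 23.93
position: [489.0, -336.1, 169.7]
eef_rot: [[0.0, -0.033, -0.999], [-0.0, -0.999, 0.033], [-1.0, 0.0, -0.0]]
ft_force: [0.2, 0.1, -0.8]
gripper_width: 54.6
```

View pics/t11c.png

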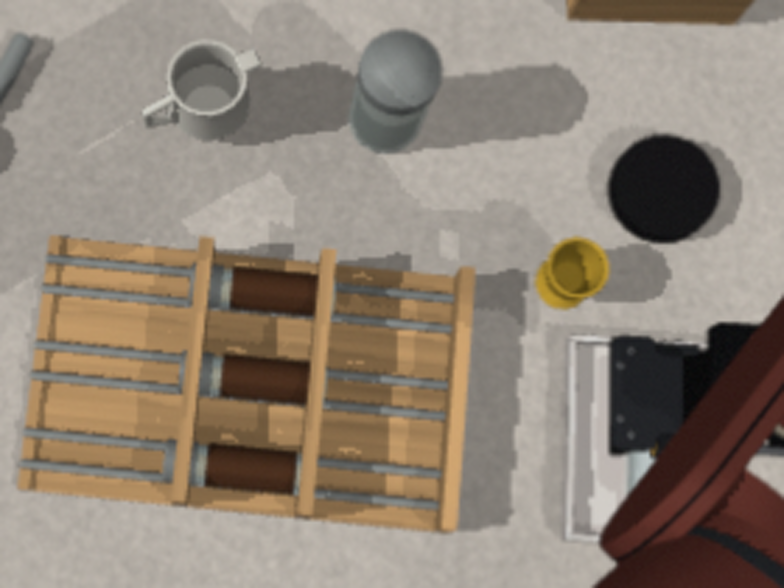

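View pics/w11.png

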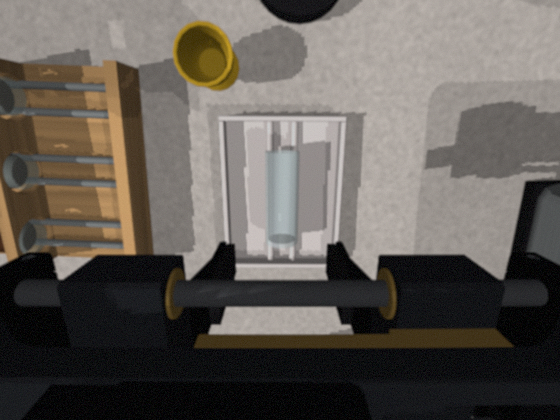

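View pics/s11.png

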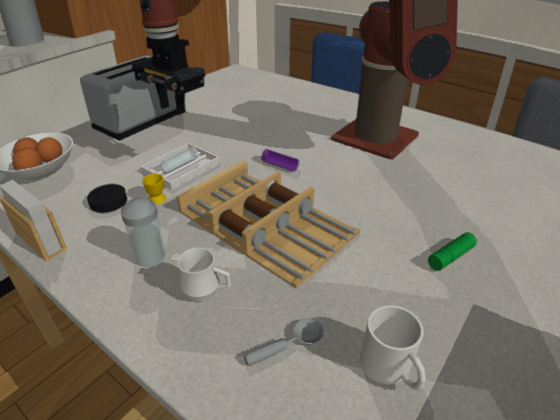

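```bash
python3 - <<'E'
from meas import *
im,d,c=load('t11')
X=np.array([.997,-.0772]);Y=np.array([.0772,.997]);O=np.array([532.8,-12.85])
hsv=cv2.cvtColor(im,cv2.COLOR_BGR2HSV)
v,u=np.mgrid[0:420,0:560]
W=plane(c,np.c_[u.ravel(),v.ravel()],48)[:,:2].reshape(420,560,2); lx=(W-O)@X; ly=(W-O)@Y
for x in(-74,0,74):
    print(x,[(y,im[(abs(lx-x)<5)&(abs(ly-y)<1.3)].mean(0).astype(int).tolist()) for y in range(10,48,3)])
a,_,_=load('top0'); print('bystander diff px', [(n,int((cv2.absdiff(a,im).max(2)[r[1]:r[3],r[0]:r[2]]>40).sum())) for n,r in dict(creamer=(245,98,296,142),mug=(98,122,148,170),spoon=(172,98,214,154),green=(105,250,140,310),purple=(315,310,368,332),coast=(415,135,460,180),shaker=(322,98,362,146),egg=(388,172,420,202)).items()])
E
```

```text
-74 [(10, [30, 46, 73]), (13, [30, 46, 73]), (16, [30, 46, 73]), (19, [31, 46, 73]), (22, [29, 45, 72]), (25, [29, 45, 72]), (28, [30, 46, 72]), (31, [70, 85, 99]), (34, [126, 141, 142]), (37, [129, 142, 142]), (40, [103, 107, 103]), (43, [94, 102, 108]), (46, [96, 134, 166])]
0 [(10, [29, 45, 72]), (13, [29, 45, 72]), (16, [29, 45, 72]), (19, [30, 46, 72]), (22, [29, 45, 73]), (25, [47, 61, 83]), (28, [124, 137, 138]), (31, [130, 141, 139]), (34, [115, 122, 118]), (37, [95, 97, 94]), (40, [94, 96, 93]), (43, [94, 104, 109]), (46, [101, 147, 184])]
74 [(10, [29, 45, 71]), (13, [29, 45, 72]), (16, [29, 45, 72]), (19, [29, 45, 71]), (22, [29, 44, 71]), (25, [53, 67, 86]), (28, [124, 133, 131]), (31, [131, 141, 137]), (34, [115, 121, 117]), (37, [93, 94, 91]), (40, [94, 95, 92]), (43, [92, 100, 105]), (46, [99, 142, 177])]
bystander diff px [('creamer', 0), ('mug', 0), ('spoon', 0), ('green', 0), ('purple', 0), ('coast', 0), ('shaker', 0), ('egg', 0)]
```

```bash
python3 -c "
from station import ctrl
print(ctrl.close_job(), ctrl.get_obs()['time_s'])"
```

```text
the job is handed in; nothing more can be done
the job is handed in; nothing more can be done
```

The job is done and handed in at about 24 s of the 67 s allowed.

- **Loading:** I laid the full tea tube on the loading end of the x = +74 mm lane. I then pushed it in with closed fingers until the empty met the end stop; the tool stopped moving and the wrist force rose to 12 N.
- **Unloading:** I lifted the empty off the exit end, turned it, and set it on the tray's ribs. I opened the fingers only once they felt about 3.5 N of contact.

Last checks:
- **Full tube:** in the top view, its cap edge is at y ≈ 34 mm in the rack's frame, which puts the tube centred between the boards.
- **Empty tube:** it lies along the two ribs inside the tray, seen in the wrist and scene views.
- **Everything else:** the six bystanders and the green and purple look-alikes show no changed pixels against the first top picture.
- **Gripper:** it was clear of everything at z ≈ 170 mm.

No check failed. The wrist camera read rack positions about 2 mm different from the top camera, within its stated accuracy, and the arm swung up to about 8 mm after fast moves before settling.

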